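Load two power adapters evenly into a light carton on a bench scale

TASK

Weigh the two laptop power adapters (the two long black bricks on the blue-green mat) together: put both into the light open carton that stands on the small bench scale, one in the middle of each end half of the carton, lying flat on its floor, so that the load is even. Set them down gently rather than dropping them; the carton must never tip, and must end up level and still centred on the scale.

Things in the scene. Friction and masses are not known exactly. Their poses are not given: they have to be found in the camera images.
- carton: light open-topped cardboard carton, 60 g, outside 148 x 228 x 50 mm (x, y, z), walls and floor 4 mm thick; loose on the scale pan, overhanging it at both ends. Origin: centre of its underside; y along its 228 mm length, z up. The middles of its two end halves lie at y = +55 and -55 mm, x = 0. It tips if the first adapter is put close to an end wall (centre more than about 78 mm from the carton's middle)
- scale: small bench scale, fixed; grey base with its display on the robot's side, and a steel pan 130 x 130 mm whose top is 40 mm above the bench. Origin: on the bench under the pan's centre. The carton starts centred on the pan to about 3 mm
- adapter_a_center (a point): centre (half-way up) of one of the two identical laptop power adapters without cables: a long black plastic brick 95 x 42 x 30 mm (length x width x height), about 200 g, lying flat on the blue-green mat (mat top 3 mm above the bench). x along its length, y across its 42 mm width, z up. The other things on the mat are bystanders: a black square plug charger (44 mm, with prongs), a round dust blower, an electric screwdriver
- adapter_b_center (a point): centre (half-way up) of the other of the two identical laptop power adapters without cables: a long black plastic brick 95 x 42 x 30 mm (length x width x height), about 200 g, lying flat on the blue-green mat (mat top 3 mm above the bench). x along its length, y across its 42 mm width, z up. The other things on the mat are bystanders: a black square plug charger (44 mm, with prongs), a round dust blower, an electric screwdriver
Mind the look-alikes: they are no part of the job. Leave any purple look-alike of the part that bears adapter_a_center alone.

How it is judged:
At the end, for the whole second after the job is handed in: Both adapters lie flat on the carton's floor, one in each end half, each centre within 22 mm of the middle of its half along the carton's length and within 26 mm of the lengthwise centre line; the carton is level within 5 degrees, its centre within 25 mm of the pan's centre; everything is at rest (((y of adapter_a_center in the frame of carton between 0.033 and 0.077 m and y of adapter_b_center in the frame of carton between -0.077 and -0.033 m) or (y of adapter_a_center in the frame of carton between -0.077 and -0.033 m and y of adapter_b_center in the frame of carton between 0.033 and 0.077 m)) and x of adapter_a_center in the frame of carton between -0.026 and 0.026 m and z of adapter_a_center in the frame of carton between 0.01 and 0.026 m and x of adapter_b_center in the frame of carton between -0.026 and 0.026 m and z of adapter_b_center in the frame of carton between 0.01 and 0.026 m and angle between carton's own z axis and vertical below 0.09 rad and horizontal distance between carton and scale below 0.025 m and linear speed of each of carton, adapter_a, adapter_b below 0.02 m/s); the robot touches nothing.
It fails at once if the carton tips by more than 10 degrees (angle between carton's own z axis and vertical above 0.175 rad).
It fails at once if an adapter is dropped into the carton from more than about 25 mm (faster than 0.7 m/s within 90 mm of the carton's underside centre) ((distance between adapter_a_center and carton below 0.09 m and linear speed of adapter_a above 0.7 m/s) or (distance between adapter_b_center and carton below 0.09 m and linear speed of adapter_b above 0.7 m/s)).
It also fails if it takes over 53 s, if anything falls off the work surface, if the arm or the gripper's body presses on something with over 40 N, if the wrist force passes 120 N, or if a joint passes its speed limit or range.

ROBOT

A 6-joint arm with a two-finger parallel gripper is mounted at the origin on the work surface. World frame = base frame: x ahead of the robot, y to its left, z up, the work surface at z = 0. Lengths are in m, angles in rad, forces in N, time in s.
With the tool pointing down it reaches from about 0.425 to 0.95 m from the base axis. Payload 3.5 kg.
Tool frame: the origin (TCP) lies at the very end of the fingers, on their centre line; the grasp point (between the pads) lies 19 mm behind it (ctrl.grip_point_offset is the distance from the TCP to the grasp point, in m); z points along the fingers, y is the line along which they close (so a half turn about z gives the same grasp; the last joint's range is limited). The gripper opens to 85 mm and grips with 20 to 120 N. Pads are 22 mm wide; open, the fingers measure 114 mm over their backs; the gripper's body (76 mm by 85 mm) begins 54 mm behind the grasp point. The pads swing forward as they close: fully open they stand 13 mm farther back than shut.
Start: joints at [1.04, 0.286, 1.577, -0, 1.279, -0.15], TCP at [0.251, 0.627, 0.231] pointing down, gripper open.
Joint ranges: [-2.77, 2.77], [-0.9, 2.22], [0.21, 2.48], [-1.53, 4.67], [0.24, 2.81], [-2.84, 2.84]. Speed limits (rad/s): [2.79, 2.79, 3.14, 3.14, 3.14, 3.14].

INTERFACE

Orientations are given as a unit quaternion [x, y, z, w].
In Python, from plant import ctrl gives the robot as it stands. The module is installed in compiled form; this text tells all that it offers.
- The arm moves only by the shell command python3 -m pendant 'ROWS' [OPENING] [FORCE]. ROWS is JSON, a list of rows, each an object of numbers: "dx", "dy", "dz": the shift along the tool's x, y, z in cm; "twist": the turn about the tool's z in degrees. A call has 1 to 10 rows; each row is the pose to reach, as a shift and turn from the pose commanded when the call began, along the tool's axes at that moment; what a row does not reach only later rows make up. A row lasts 1/8 s, in which the tool goes at most 62.5 mm and 10.7 degrees, less where a joint would pass 70% of its speed; a pose out of reach is approached as far as the arm can. A call with a gripper value outside its range is refused whole. OPENING is the opening in per cent of the stroke, from 0 (shut) to 100 (fully open), set as the call begins (- or left out, the last holds). The fingers move at their own pace and stop on an object; FORCE is the grip in N (left out, the last holds). Time passes only in rows, so rows that repeat a pose let the fingers close. It gives the time, the measured TCP pose, the force, the opening and the grip force at its end, in the units of the state.
- ctrl.get_state(): the state, without advancing time (a new reading comes with each control period).
- ctrl.read_camera(name): name is "scene" or "top" or "wrist"; returns a dict with "img" (400x640x3 uint8, red, green, blue), "depth" (400x640 float32, m along the optical axis (not along the pixel's ray), 0 where there is no reading), "camera_matrix" (3x3 intrinsics, pixels), "xyz" and "rotation" of the camera in the world; the wrist camera has in their place "tool_from_camera" (4x4, takes a point from camera to tool coordinates, whose origin is the TCP and whose axes are the flange's). Camera axes: x right, y up, looking along -z (the intrinsics and any distortion apply to the point x, -y, -z); pixel columns grow to the right and rows downward; lengths in m; the calibration is good to about 2 mm. A picture is of the moment at which its call begins: read the wrist's pose just before it.
- ctrl.sign_off(): hands the job in; it is judged then, once.
The state is a dict: "time": time; "qpos": joint angles; "dq": joint speeds; "joint_efforts": joint torques, N m; "eef_pos": TCP position; "tcp_rot": TCP orientation; "contact_force": force on the tool from outside, world axes, zero at the start; "wrist_torque": the same for the moment, N m; "opening": opening from 0.0 (shut) to 1.0 (fully open); "finger_force": force on a finger pad.
Only numpy, scipy, OpenCV 4.12 (cv2) and the standard library are available. Lean on these libraries where they do the work, as an engineer would, in place of code of your own. Each camera call takes 0.05 s, during which the arm holds its last target. There are 200 camera calls.

## Working session

There is one attempt and no reset: what is moved stays moved. The work goes in short steps, Python scripts to look and compute and a shell command to move; the robot and the scene stay as the last step left them, time stands still between calls to the robot, and variables do not carry over. Pictures are saved under pics/ and viewed, at most 10 in all, crops included, and the job is handed in when it is done.

```bash
mkdir -p pics; cat > h.py <<'E'
import numpy as np, cv2
from plant import ctrl
def cam(n):
    s=ctrl.get_state(); c=ctrl.read_camera(n)
    if n=="wrist":
        from scipy.spatial.transform import Rotation as R
        T=np.eye(4);T[:3,:3]=R.from_quat(s["tcp_rot"]).as_matrix();T[:3,3]=s["eef_pos"]
        M=T@np.array(c["tool_from_camera"]);c["xyz"]=M[:3,3];c["rotation"]=M[:3,:3]
    c["xyz"]=np.array(c["xyz"]);c["rotation"]=np.array(c["rotation"]).reshape(3,3);c["K"]=np.array(c["camera_matrix"])
    return c
def rays(c,uv):
    p=np.c_[np.array(uv,float).reshape(-1,2),np.ones(len(np.array(uv).reshape(-1,2)))]@np.linalg.inv(c["K"]).T
    return (p*[1,-1,-1])@c["rotation"].T
def onplane(c,uv,z):
    d=rays(c,uv); return c["xyz"]+d*((z-c["xyz"][2])/d[:,2])[:,None]
def cloud(c):
    v,u=np.mgrid[:400,:640]; d=rays(c,np.c_[u.ravel(),v.ravel()])
    return (c["xyz"]+d*c["depth"].ravel()[:,None]).reshape(400,640,3)
def save(c,n): cv2.imwrite("pics/"+n,c["img"][:,:,::-1])
E
python3 - <<'E'
from h import *
for n in("top","scene"):
    c=cam(n);save(c,n+".png");print(n,c["xyz"],c["rotation"].round(3).tolist(),c["K"].tolist(), [k for k in c])
s=ctrl.get_state();print(s)
E
```

```text
Traceback (most recent call last):
  File "h.py", line 9, in cam
    c["xyz"]=np.array(c["xyz"]);c["rotation"]=np.array(c["rotation"]).reshape(3,3);c["K"]=np.array(c["camera_matrix"])
                                              ~~~~~~~~~~~~~~~~~~~~~~~~~~~~~~~^^^^^
ValueError: cannot reshape array of size 4 into shape (3,3)
```

Rotation is a quaternion.

```bash
python3 - <<'E'
s=open('h.py').read()
s=s.replace('        from scipy.spatial.transform import Rotation as R\n','').replace('import numpy as np, cv2','import numpy as np, cv2\nfrom scipy.spatial.transform import Rotation as R')
s=s.replace('c["rotation"]=np.array(c["rotation"]).reshape(3,3)','q=np.array(c["rotation"]);c["rotation"]=R.from_quat(q).as_matrix() if q.size==4 else q')
open('h.py','w').write(s)
E
python3 - <<'E'
from h import *
for n in("top","scene"):
    c=cam(n);save(c,n+".png");print(n,c["xyz"],c["rotation"].round(3).tolist(),c["K"].tolist(), [k for k in c])
s=ctrl.get_state();print(s)
E
```

```text
top [ 0.37926443 -0.06671341  1.15214463] [[0.008, 0.987, -0.161], [-1.0, 0.004, -0.022], [-0.021, 0.161, 0.987]] [[503.2388886091829, 0.0, 318.16514674940544], [0.0, 503.2388886091829, 198.384715099842], [0.0, 0.0, 1.0]] ['img', 'depth', 'camera_matrix', 'xyz', 'rotation', 'K']
scene [1.17257315 0.31182592 0.59186384] [[-0.537, -0.523, 0.662], [0.844, -0.317, 0.433], [-0.017, 0.791, 0.612]] [[387.09957800782684, 0.0, 323.9189346058532], [0.0, 387.09957800782684, 208.45551001406906], [0.0, 0.0, 1.0]] ['img', 'depth', 'camera_matrix', 'xyz', 'rotation', 'K']
{'time': 0.15, 'qpos': array([ 1.03998239e+00,  2.87022950e-01,  1.57781486e+00, -7.37065797e-06,
        1.27858631e+00, -1.49980623e-01]), 'dq': array([-0.0015626 , -0.00302441, -0.0052294 ,  0.00022577,  0.00091785,
        0.00134037]), 'joint_efforts': array([ 1.31647710e-03, -4.06597388e+01, -2.93143612e+01, -1.18591024e-04,
        3.92618080e-03,  1.49841579e-06]), 'eef_pos': array([0.25060139, 0.62622186, 0.2302384 ]), 'tcp_rot': array([ 1.89266913e-01,  9.81925250e-01, -8.64368303e-04, -3.02402473e-04]), 'contact_force': array([ 0.78764985,  0.1510662 , -0.03883545]), 'wrist_torque': array([ 0.02705165, -0.0079709 ,  0.04021881]), 'finger_force': 0.0, 'opening': 0.9972560026383869}
```

View pics/top.png

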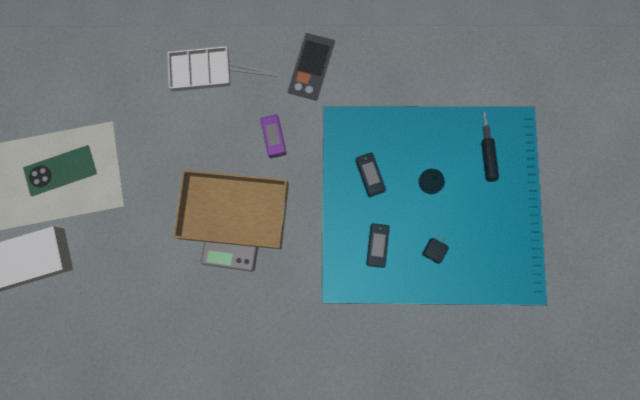

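View pics/scene.png

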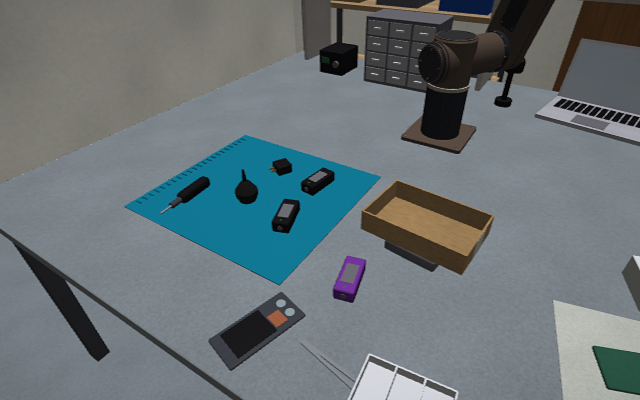

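Top view: candidates are two black bricks with grey labels on the mat, at (371,174) and (378,245), which I choose. The look-alikes are the purple brick (273,135) off the mat, the square charger (435,250), the blower (432,181), the screwdriver (490,155) and the meter (312,67). The carton is at (232,210).

```bash
cat > meas.py <<'E'
from h import *
def rect(P):
    (cx,cy),(w,h),a=cv2.minAreaRect((np.asarray(P)[:,:2]*1000).astype(np.float32))
    if w<h: w,h,a=h,w,a+90
    return round(cx,1),round(cy,1),round(w,1),round(h,1),round((a+90)%180-90,1)
if __name__=="__main__":
    c=cam("top");X=cloud(c);im=c["img"].astype(int)
    g=cv2.cvtColor(c["img"],cv2.COLOR_RGB2HSV)
    for n,(u,v) in dict(A=(371,174),B=(378,245),plug=(435,250)).items():
        m=np.zeros((400,640),np.uint8);m[v-28:v+28,u-28:u+28]=1
        sel=(m>0)&((g[:,:,1]<110)|(g[:,:,2]<60))
        k,l,st,ce=cv2.connectedComponentsWithStats(sel.astype(np.uint8))
        i=1+st[1:,4].argmax();p=np.argwhere(l==i)[:,::-1]
        z=X[l==i][:,2]
        top=X[(l==i)&(X[:,:,2]>.026)&(X[:,:,2]<.05)]
        print(n,"plane",rect(onplane(c,p,.033)),"depth-top",rect(top),"zmed",np.median(z).round(4),np.median(top[:,2]).round(4))
    R0=X[140:280,150:310].reshape(-1,3);rim=R0[(R0[:,2]>.08)&(R0[:,2]<.1)];print("rim",rect(rim),np.median(rim[:,2]),len(rim))
    fl=R0[(R0[:,2]>.037)&(R0[:,2]<.05)];print("floor",rect(fl),np.median(fl[:,2]),len(fl))
    for p in([232,210],[371,174],[378,245]):print(p,X[p[1],p[0]].round(4))
    import sys
    cv2.imwrite("pics/crop.png",cv2.resize(c["img"][90:310,160:460,::-1],(800,586),interpolation=cv2.INTER_CUBIC))
E
python3 meas.py
```

```text
A plane (617.7, -159.2, 93.1, 40.4, 19.0) depth-top (618.6, -159.8, 93.1, 39.6, 18.7) zmed 0.0332 0.0333
B plane (457.8, -174.8, 91.3, 38.3, -6.8) depth-top (457.9, -174.8, 91.4, 38.2, -6.3) zmed 0.0332 0.0332
plug plane (452.8, -304.3, 55.8, 41.7, -27.9) depth-top (447.5, -302.8, 42.4, 41.1, -27.7) zmed 0.0306 0.0309
rim (531.2, 145.0, 230.8, 148.8, 84.7) 0.08944147991743268 870
floor (516.4, 144.9, 227.8, 171.4, 84.3) 0.044075373618284064 5956
[232, 210] [0.533  0.1499 0.0426]
[371, 174] [ 0.6187 -0.1618  0.0306]
[378, 245] [ 0.4577 -0.1756  0.0329]
```

View pics/crop.png

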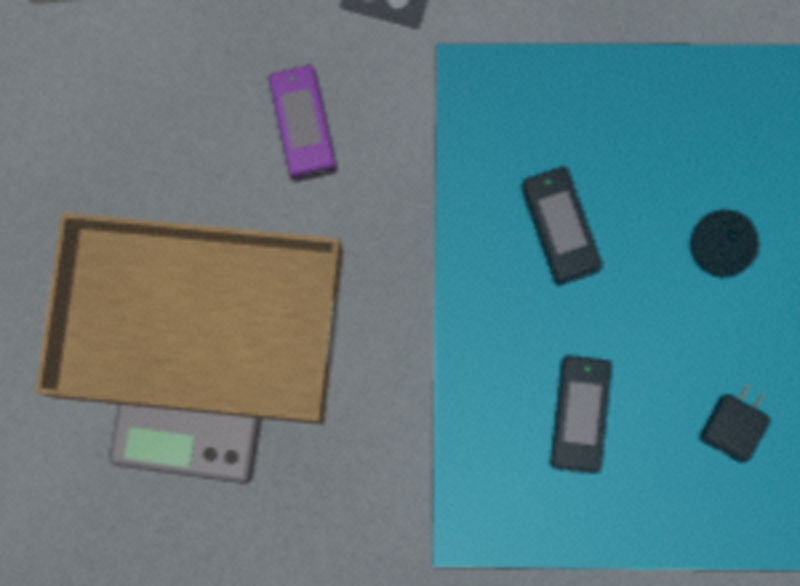

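Both black bricks sit on the mat with grey labels and green LEDs (crop 562,225 and 582,412), and their sizes match 95x42. The carton's rim matches 230x149 at z 0.089. I'll start with B.

```bash
cat > go.py <<'E'
import sys
from h import *
s=ctrl.get_state();M=R.from_quat(s["tcp_rot"]).as_matrix();p=np.array(s["eef_pos"])
ya=np.degrees(np.arctan2(M[1,1],M[0,1]))
print("t",round(s["time"],2),"tcp",p.round(4),"yang",ya.round(1),"tilt",M[:,2].round(3))
# args: x y z(m) yaw(desired tool-y angle deg, mod 180)
for a in sys.argv[1:]:
    x,y,z,w=map(float,a.split(","))
    d=(np.array([x,y,z])-p)@M*100; t=-((w-ya+90)%180-90)
    print(a,"->",d.round(2),"twist",round(t,1))
E
python3 go.py 0.531,0.145,0.23,84 0.458,-0.175,0.2,83.5
```

```text
t 0.2 tcp [0.2506 0.6263 0.2305] yang 68.2 tilt [-0.001 -0.001 -1.   ]
0.531,0.145,0.23,84 -> [-43.92 -34.26   0.08] twist -15.8
0.458,-0.175,0.2,83.5 -> [-49.03 -66.68   3.13] twist -15.3
```

```bash
python3 -m pendant '[{"dx":-43.9,"dy":-34.3,"twist":-15.5},{"dx":-43.9,"dy":-34.3,"twist":-15.5},{"dx":-43.9,"dy":-34.3,"twist":-15.5},{"dx":-43.9,"dy":-34.3,"twist":-15.5},{"dx":-43.9,"dy":-34.3,"twist":-15.5},{"dx":-43.9,"dy":-34.3,"twist":-15.5},{"dx":-43.9,"dy":-34.3,"twist":-15.5},{"dx":-43.9,"dy":-34.3,"twist":-15.5},{"dx":-49,"dy":-66.7,"twist":-15.5},{"dx":-49,"dy":-66.7,"twist":-15.5}]' 100; python3 go.py 0.458,-0.175,0.18,83.5
```

```text
t 0.2 tcp [0.2506 0.6263 0.2305] yang 68.2 tilt [-0.001 -0.001 -1.   ]
0.458,-0.175,0.18,83.5 -> [-49.03 -66.68   5.13] twist -15.3$[0]: bad value
```

```bash
python3 -m pendant '[{"dx":-43.9,"dy":-34.3,"dz":0,"twist":-15.5},{"dx":-43.9,"dy":-34.3,"dz":0,"twist":-15.5},{"dx":-43.9,"dy":-34.3,"dz":0,"twist":-15.5},{"dx":-43.9,"dy":-34.3,"dz":0,"twist":-15.5},{"dx":-43.9,"dy":-34.3,"dz":0,"twist":-15.5},{"dx":-43.9,"dy":-34.3,"dz":0,"twist":-15.5},{"dx":-43.9,"dy":-34.3,"dz":0,"twist":-15.5},{"dx":-43.9,"dy":-34.3,"dz":0,"twist":-15.5}]' 100; python3 go.py 0.458,-0.175,0.18,83.5
```

```text
time: 1.2
eef_pos: [0.5028, 0.1926, 0.2314]
tcp_rot: [0.055, 0.998, 0.0, 0.0]
contact_force: [-0.1, 1.0, 0.8]
opening: 1.002
finger_force: 0.0
t 1.2 tcp [0.5028 0.1926 0.2314] yang 83.7 tilt [ 0.  0. -1.]
0.458,-0.175,0.18,83.5 -> [  0.41 -37.03   5.13] twist 0.2
```

```bash
python3 -m pendant '[{"dx":0.4,"dy":-37,"dz":5,"twist":0},{"dx":0.4,"dy":-37,"dz":5,"twist":0},{"dx":0.4,"dy":-37,"dz":5,"twist":0},{"dx":0.4,"dy":-37,"dz":5,"twist":0},{"dx":0.4,"dy":-37,"dz":5,"twist":0},{"dx":0.4,"dy":-37,"dz":5,"twist":0},{"dx":0.4,"dy":-37,"dz":5,"twist":0},{"dx":0.4,"dy":-37,"dz":5,"twist":0}]' 100; cat > near.py <<'E'
from meas import *
c=cam("wrist");save(c,"w%d.png"%int(ctrl.get_state()["time"]*100))
X=cloud(c);g=cv2.cvtColor(c["img"],cv2.COLOR_RGB2HSV)
ok=(X[:,:,2]>.027)&(X[:,:,2]<.04)&(c["depth"]>0)
k,l,st,ce=cv2.connectedComponentsWithStats(cv2.erode(ok.astype(np.uint8),np.ones((3,3))))
for i in range(1,k):
    if st[i,4]>800: print("z",np.median(X[l==i][:,2]).round(4),"px",ce[i].round(),rect(X[l==i]),st[i,:4])
E
python3 near.py; python3 go.py 0.458,-0.175,0.007,83.5;ls pics
```

```text
time: 2.2
eef_pos: [0.4573, -0.1727, 0.1812]
tcp_rot: [0.056, 0.998, 0.0, -0.0]
contact_force: [-0.0, -0.3, 0.3]
opening: 0.998
finger_force: 0.0
z 0.0302 px [618. 121.] (427.9, 124.3, 51.3, 46.4, -6.0) [591  92  49  56]
z 0.0329 px [316. 181.] (456.7, -173.5, 91.6, 39.5, -6.7) [296 137  41  90]
z 0.0306 px [189. 186.] (446.7, -301.0, 40.9, 40.3, 61.3) [166 162  49  50]
z 0.0327 px [338. 304.] (602.4, -163.3, 60.0, 38.6, 18.9) [313 281  53  45]
t 2.25 tcp [ 0.4575 -0.1721  0.1813] yang 83.7 tilt [-0.     0.001 -1.   ]
0.458,-0.175,0.007,83.5 -> [-0.08 -0.3  17.43] twist 0.2
crop.png
scene.png
top.png
w225.png
```

```bash
python3 -m pendant '[{"dx":0,"dy":-0.2,"dz":6,"twist":0},{"dx":0,"dy":-0.2,"dz":11,"twist":0},{"dx":0,"dy":-0.2,"dz":14.5,"twist":0},{"dx":0,"dy":-0.2,"dz":16.5,"twist":0},{"dx":0,"dy":-0.2,"dz":17.3,"twist":0},{"dx":0,"dy":-0.2,"dz":17.3,"twist":0}]' 100; python3 -m pendant '[{"dx":0,"dy":0,"dz":0,"twist":0},{"dx":0,"dy":0,"dz":0,"twist":0},{"dx":0,"dy":0,"dz":0,"twist":0},{"dx":0,"dy":0,"dz":0,"twist":0},{"dx":0,"dy":0,"dz":0,"twist":0},{"dx":0,"dy":0,"dz":0,"twist":0}]' 0 50; python3 go.py
```

```text
time: 3.0
eef_pos: [0.4577, -0.174, 0.0085]
tcp_rot: [0.054, 0.999, 0.0, -0.0]
contact_force: [-0.6, 0.0, -0.4]
opening: 0.998
finger_force: 0.0
time: 3.75
eef_pos: [0.4582, -0.1755, 0.0094]
tcp_rot: [0.055, 0.998, -0.0, 0.001]
contact_force: [-0.6, 0.1, 6.7]
opening: 0.484
finger_force: 53.9
t 3.75 tcp [ 0.4582 -0.1755  0.0094] yang 83.7 tilt [ 0.002 -0.001 -1.   ]
```

```bash
python3 -m pendant '[{"dx":0,"dy":0,"dz":-2,"twist":0},{"dx":0,"dy":0,"dz":-6,"twist":0},{"dx":0,"dy":0,"dz":-11,"twist":0},{"dx":0,"dy":0,"dz":-15,"twist":0},{"dx":0,"dy":0,"dz":-15,"twist":0}]' 0 50; python3 go.py 0.526,0.090,0.16,84.7 0.536,0.2,0.16,84.7
```

```text
time: 4.38
eef_pos: [0.459, -0.176, 0.1614]
tcp_rot: [0.055, 0.998, -0.002, 0.003]
contact_force: [-0.2, -0.6, -0.9]
opening: 0.476
finger_force: 53.1
t 4.38 tcp [ 0.459  -0.176   0.1614] yang 83.7 tilt [ 0.006 -0.004 -1.   ]
0.526,0.090,0.16,84.7 -> [-3.73 27.18  0.08] twist -1.0
0.536,0.2,0.16,84.7 -> [-3.52 38.22  0.05] twist -1.0
```

```bash
python3 -m pendant '[{"dx":-0.5,"dy":3,"dz":0,"twist":-1},{"dx":-1.2,"dy":8,"dz":0,"twist":-1},{"dx":-2,"dy":13.5,"dz":0,"twist":-1},{"dx":-2.8,"dy":19,"dz":0,"twist":-1},{"dx":-3.4,"dy":24,"dz":0,"twist":-1},{"dx":-3.7,"dy":26.7,"dz":0,"twist":-1},{"dx":-3.7,"dy":27.2,"dz":0,"twist":-1},{"dx":-3.7,"dy":27.2,"dz":0,"twist":-1},{"dx":-3.7,"dy":27.2,"dz":0,"twist":-1}]' 0 50; python3 go.py 0.526,0.090,0.055,84.7; python3 - <<'E'
from h import *
c=cam("wrist");save(c,"carry.png")
E
```

```text
time: 5.5
eef_pos: [0.5235, 0.0904, 0.1575]
tcp_rot: [0.047, 0.999, -0.0, -0.001]
contact_force: [-0.3, -0.0, -1.8]
opening: 0.483
finger_force: 52.9
t 5.5 tcp [0.5235 0.0904 0.1575] yang 84.6 tilt [-0.001 -0.    -1.   ]
0.526,0.090,0.055,84.7 -> [-2.700e-01 -1.000e-02  1.025e+01] twist -0.1
```

View pics/carry.png

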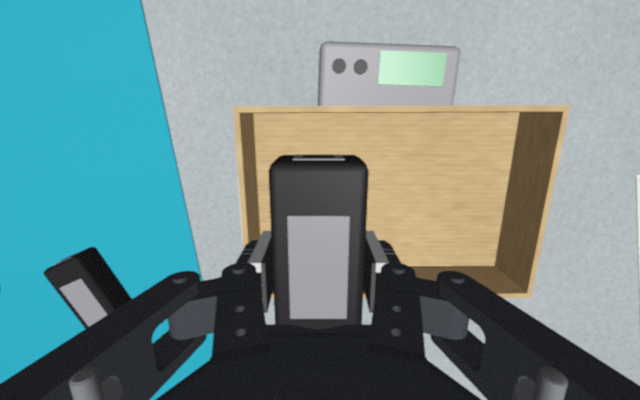

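The adapter hangs level in the gripper (px 318,240), over the near end of the carton, aligned with its walls. Lowering it.

```bash
python3 -m pendant '[{"dx":-0.2,"dy":0,"dz":2,"twist":0},{"dx":-0.2,"dy":0,"dz":4.5,"twist":0},{"dx":-0.2,"dy":0,"dz":7,"twist":0},{"dx":-0.2,"dy":0,"dz":8.7,"twist":0},{"dx":-0.2,"dy":0,"dz":9.5,"twist":0},{"dx":-0.2,"dy":0,"dz":9.8,"twist":0},{"dx":-0.2,"dy":0,"dz":9.8,"twist":0}]' 0 50;  python3 -m pendant '[{"dx":0,"dy":0,"dz":0.2,"twist":0},{"dx":0,"dy":0,"dz":0.3,"twist":0},{"dx":0,"dy":0,"dz":0.4,"twist":0},{"dx":0,"dy":0,"dz":0.4,"twist":0}]' 0 50
```

```text
time: 6.42
eef_pos: [0.5265, 0.0911, 0.0609]
tcp_rot: [0.046, 0.999, 0.0, 0.001]
contact_force: [0.2, -0.8, -2.0]
opening: 0.481
finger_force: 52.9
time: 6.92
eef_pos: [0.5259, 0.0913, 0.0563]
tcp_rot: [0.046, 0.999, 0.0, -0.0]
contact_force: [0.6, -0.1, -1.5]
opening: 0.482
finger_force: 52.9
```

```bash
python3 -m pendant '[{"dx":0,"dy":0,"dz":0.1,"twist":0},{"dx":0,"dy":0,"dz":0.2,"twist":0},{"dx":0,"dy":0,"dz":0.3,"twist":0},{"dx":0,"dy":0,"dz":0.4,"twist":0},{"dx":0,"dy":0,"dz":0.4,"twist":0}]' 0 50;  python3 -m pendant '[{"dx":0,"dy":0,"dz":0.05,"twist":0},{"dx":0,"dy":0,"dz":0.1,"twist":0},{"dx":0,"dy":0,"dz":0.1,"twist":0}]' 0 50
```

```text
time: 7.55
eef_pos: [0.5259, 0.0912, 0.0522]
tcp_rot: [0.046, 0.999, -0.0, -0.0]
contact_force: [-1.0, 0.9, -1.5]
opening: 0.479
finger_force: 52.9
time: 7.92
eef_pos: [0.5259, 0.0912, 0.0513]
tcp_rot: [0.046, 0.999, -0.0, -0.0]
contact_force: [0.3, 0.4, -2.0]
opening: 0.479
finger_force: 52.9
```

```bash
python3 -m pendant '[{"dx":0,"dy":0,"dz":0.05,"twist":0},{"dx":0,"dy":0,"dz":0.1,"twist":0},{"dx":0,"dy":0,"dz":0.1,"twist":0}]' 0 50;  python3 -m pendant '[{"dx":0,"dy":0,"dz":0,"twist":0},{"dx":0,"dy":0,"dz":0,"twist":0},{"dx":0,"dy":0,"dz":0,"twist":0},{"dx":0,"dy":0,"dz":0,"twist":0}]' 66; python3 -m pendant '[{"dx":0,"dy":0,"dz":-1,"twist":0},{"dx":0,"dy":0,"dz":-3,"twist":0},{"dx":0,"dy":0,"dz":-7,"twist":0},{"dx":0,"dy":0,"dz":-12,"twist":0},{"dx":0,"dy":0,"dz":-14,"twist":0},{"dx":0,"dy":0,"dz":-14,"twist":0}]' 66; python3 go.py 0.617,-0.159,0.18,109; cat > chk.py <<'E'
from meas import *
c=cam("wrist");save(c,"after%d.png"%int(ctrl.get_state()["time"]*100));X=cloud(c)
B=(X[:,:,0]>.42)&(X[:,:,0]<.64)&(X[:,:,1]>.0)&(X[:,:,1]<.29)
def rp(lo,hi):
    ok=B&(X[:,:,2]>lo)&(X[:,:,2]<hi);k,l,st,ce=cv2.connectedComponentsWithStats(ok.astype(np.uint8))
    for i in range(1,k):
        if st[i,4]>400:print(lo,rect(X[l==i]),np.median(X[l==i][:,2]).round(4),ce[i].round())
rp(.068,.080);rp(.084,.096)
E
python3 chk.py
```

```text
time: 8.3
eef_pos: [0.5261, 0.0912, 0.0505]
tcp_rot: [0.046, 0.999, -0.0, 0.0]
contact_force: [-1.2, -0.2, -1.1]
opening: 0.484
finger_force: 53.1
time: 8.8
eef_pos: [0.5261, 0.0912, 0.0504]
tcp_rot: [0.046, 0.999, -0.0, 0.0]
contact_force: [-0.4, 0.5, -0.1]
opening: 0.659
finger_force: 0.0
time: 9.55
eef_pos: [0.5274, 0.0912, 0.1933]
tcp_rot: [0.046, 0.999, 0.0, 0.003]
contact_force: [0.2, -0.8, -1.4]
opening: 0.659
finger_force: 0.0
t 9.55 tcp [0.5274 0.0912 0.1933] yang 84.7 tilt [ 0.006 -0.    -1.   ]
0.617,-0.159,0.18,109 -> [-11.23 -24.09   1.39] twist -24.3
0.068 (553.2, 248.4, 156.7, 63.4, -31.6) 0.0742 [489. 200.]
0.068 (525.2, 92.1, 93.6, 42.0, -5.4) 0.0738 [317. 184.]
0.068 (594.8, 85.8, 108.8, 2.0, 84.6) 0.074 [317. 258.]
0.084 (529.9, 147.2, 229.5, 147.6, 84.7) 0.0896 [414. 160.]
0.084 (596.6, 85.7, 101.7, 5.8, 85.0) 0.0892 [318. 267.]
```

B lies flat in the carton, about 55 mm from its centre, and the rim is still level. Now A.

```bash
python3 -m pendant '[{"dx":-11.2,"dy":-24.1,"dz":1.4,"twist":-24.3},{"dx":-11.2,"dy":-24.1,"dz":1.4,"twist":-24.3},{"dx":-11.2,"dy":-24.1,"dz":1.4,"twist":-24.3},{"dx":-11.2,"dy":-24.1,"dz":1.4,"twist":-24.3},{"dx":-11.2,"dy":-24.1,"dz":1.4,"twist":-24.3},{"dx":-11.2,"dy":-24.1,"dz":1.4,"twist":-24.3},{"dx":-11.2,"dy":-24.1,"dz":1.4,"twist":-24.3}]' 100; python3 near.py; python3 go.py 0.617,-0.159,0.008,109
```

```text
time: 10.48
eef_pos: [0.6144, -0.1574, 0.1753]
tcp_rot: [-0.165, 0.986, 0.001, -0.001]
contact_force: [0.1, -0.2, -0.1]
opening: 1.001
finger_force: 0.0
z 0.03 px [ 28. 129.] (656.0, -431.9, 93.7, 23.9, 4.6) [ 16  80  26 101]
z 0.0329 px [314. 186.] (619.2, -158.3, 91.7, 39.6, 19.2) [293 142  42  91]
t 10.53 tcp [ 0.6146 -0.1572  0.1758] yang 109.1 tilt [-0.001  0.001 -1.   ]
0.617,-0.159,0.008,109 -> [-0.18 -0.27 16.78] twist 0.1
```

```bash
python3 -m pendant '[{"dx":-0.3,"dy":-0.1,"dz":6,"twist":0},{"dx":-0.3,"dy":-0.1,"dz":11,"twist":0},{"dx":-0.3,"dy":-0.1,"dz":14.3,"twist":0},{"dx":-0.3,"dy":-0.1,"dz":16.1,"twist":0},{"dx":-0.3,"dy":-0.1,"dz":16.7,"twist":0},{"dx":-0.3,"dy":-0.1,"dz":16.7,"twist":0}]' 100; python3 -m pendant '[{"dx":0,"dy":0,"dz":0,"twist":0},{"dx":0,"dy":0,"dz":0,"twist":0},{"dx":0,"dy":0,"dz":0,"twist":0},{"dx":0,"dy":0,"dz":0,"twist":0},{"dx":0,"dy":0,"dz":0,"twist":0},{"dx":0,"dy":0,"dz":0,"twist":0}]' 0 50;  python3 -m pendant '[{"dx":0,"dy":0,"dz":-2,"twist":0},{"dx":0,"dy":0,"dz":-6,"twist":0},{"dx":0,"dy":0,"dz":-11,"twist":0},{"dx":0,"dy":0,"dz":-15,"twist":0},{"dx":0,"dy":0,"dz":-16,"twist":0},{"dx":0,"dy":0,"dz":-16,"twist":0}]' 0 50; python3 go.py 0.536,0.201,0.17,84.7
```

```text
time: 11.28
eef_pos: [0.6191, -0.159, 0.0105]
tcp_rot: [-0.165, 0.986, -0.0, 0.001]
contact_force: [-0.1, 0.3, 0.1]
opening: 1.0
finger_force: 0.0
time: 12.02
eef_pos: [0.6192, -0.1596, 0.0106]
tcp_rot: [-0.165, 0.986, -0.001, 0.001]
contact_force: [0.1, -1.0, 5.2]
opening: 0.476
finger_force: 54.3
time: 12.78
eef_pos: [0.6179, -0.1589, 0.1689]
tcp_rot: [-0.165, 0.986, 0.0, -0.0]
contact_force: [-0.6, 0.5, -1.9]
opening: 0.476
finger_force: 53.6
t 12.78 tcp [ 0.6179 -0.1589  0.1689] yang 109.0 tilt [-0.001  0.    -1.   ]
0.536,0.201,0.17,84.7 -> [-3.96 36.69 -0.1 ] twist 24.3
```

```bash
python3 -m pendant '[{"dx":-0.4,"dy":3,"dz":0,"twist":4},{"dx":-1,"dy":8,"dz":0,"twist":10},{"dx":-1.6,"dy":14,"dz":0,"twist":16},{"dx":-2.2,"dy":20,"dz":0,"twist":21},{"dx":-2.8,"dy":26,"dz":0,"twist":24.3},{"dx":-3.4,"dy":32,"dz":0,"twist":24.3},{"dx":-3.9,"dy":35.5,"dz":0,"twist":24.3},{"dx":-4,"dy":36.7,"dz":0,"twist":24.3},{"dx":-4,"dy":36.7,"dz":0,"twist":24.3},{"dx":-4,"dy":36.7,"dz":0,"twist":24.3}]' 0 50; python3 go.py 0.536,0.201,0.062,84.7; python3 chk.py;ls pics
```

```text
time: 14.02
eef_pos: [0.5368, 0.1997, 0.1684]
tcp_rot: [0.047, 0.999, -0.0, -0.001]
contact_force: [0.8, 0.1, -1.8]
opening: 0.481
finger_force: 53.5
t 14.03 tcp [0.5368 0.1997 0.1684] yang 84.6 tilt [-0.001 -0.001 -1.   ]
0.536,0.201,0.062,84.7 -> [ 0.08  0.13 10.64] twist -0.1
0.068 (525.6, 38.8, 145.3, 40.0, 10.5) 0.0741 [122. 201.]
0.068 (525.0, 258.1, 109.3, 0.9, -5.1) 0.0743 [387. 173.]
0.068 (525.1, 92.9, 94.0, 42.0, -5.1) 0.0737 [187. 193.]
0.084 (530.4, 147.2, 230.1, 148.5, 84.9) 0.0895 [217. 160.]
after1407.png
after960.png
carry.png
crop.png
scene.png
top.png
w1052.png
w225.png
```

```bash
python3 -m pendant '[{"dx":0,"dy":0.2,"dz":2,"twist":0},{"dx":0,"dy":0.2,"dz":4.5,"twist":0},{"dx":0,"dy":0.2,"dz":7,"twist":0},{"dx":0,"dy":0.2,"dz":9,"twist":0},{"dx":0,"dy":0.2,"dz":10.3,"twist":0},{"dx":0,"dy":0.2,"dz":10.7,"twist":0},{"dx":0,"dy":0.2,"dz":10.8,"twist":0},{"dx":0,"dy":0.2,"dz":10.8,"twist":0}]' 0 50;  python3 -m pendant '[{"dx":0,"dy":0,"dz":0.1,"twist":0},{"dx":0,"dy":0,"dz":0.2,"twist":0},{"dx":0,"dy":0,"dz":0.3,"twist":0},{"dx":0,"dy":0,"dz":0.3,"twist":0},{"dx":0,"dy":0,"dz":0.3,"twist":0}]' 0 50
```

```text
time: 15.08
eef_pos: [0.5377, 0.2031, 0.0623]
tcp_rot: [0.046, 0.999, 0.0, 0.001]
contact_force: [-0.7, 0.2, -2.4]
opening: 0.477
finger_force: 53.5
time: 15.7
eef_pos: [0.5369, 0.203, 0.0583]
tcp_rot: [0.046, 0.999, -0.0, -0.0]
contact_force: [0.3, -0.4, -1.8]
opening: 0.477
finger_force: 53.5
```

```bash
python3 -m pendant '[{"dx":0,"dy":0,"dz":0.1,"twist":0},{"dx":0,"dy":0,"dz":0.2,"twist":0},{"dx":0,"dy":0,"dz":0.3,"twist":0},{"dx":0,"dy":0,"dz":0.4,"twist":0},{"dx":0,"dy":0,"dz":0.5,"twist":0},{"dx":0,"dy":0,"dz":0.5,"twist":0}]' 0 50;  python3 -m pendant '[{"dx":0,"dy":0,"dz":0.05,"twist":0},{"dx":0,"dy":0,"dz":0.1,"twist":0},{"dx":0,"dy":0,"dz":0.1,"twist":0}]' 0 50
```

```text
time: 16.45
eef_pos: [0.5369, 0.2029, 0.0532]
tcp_rot: [0.046, 0.999, -0.0, -0.0]
contact_force: [-0.0, -0.6, -2.0]
opening: 0.484
finger_force: 53.5
time: 16.82
eef_pos: [0.5369, 0.2029, 0.0523]
tcp_rot: [0.046, 0.999, -0.0, -0.0]
contact_force: [0.1, 0.2, -2.1]
opening: 0.48
finger_force: 53.5
```

```bash
python3 -m pendant '[{"dx":0,"dy":0,"dz":0.05,"twist":0},{"dx":0,"dy":0,"dz":0.1,"twist":0},{"dx":0,"dy":0,"dz":0.1,"twist":0}]' 0 50;  python3 -m pendant '[{"dx":0,"dy":0,"dz":0,"twist":0},{"dx":0,"dy":0,"dz":0,"twist":0},{"dx":0,"dy":0,"dz":0,"twist":0},{"dx":0,"dy":0,"dz":0,"twist":0}]' 66; python3 -m pendant '[{"dx":0,"dy":0,"dz":-1,"twist":0},{"dx":0,"dy":0,"dz":-3,"twist":0},{"dx":0,"dy":0,"dz":-7,"twist":0},{"dx":0,"dy":0,"dz":-12,"twist":0},{"dx":0,"dy":0,"dz":-17,"twist":0},{"dx":0,"dy":0,"dz":-20,"twist":0},{"dx":0,"dy":0,"dz":-20,"twist":0},{"dx":0,"dy":0,"dz":-20,"twist":0}]' 66; python3 chk.py; mv pics/after1[89]*.png pics/final.png
```

```text
time: 17.2
eef_pos: [0.537, 0.203, 0.0516]
tcp_rot: [0.046, 0.999, -0.0, 0.0]
contact_force: [-1.7, -0.3, 0.1]
opening: 0.477
finger_force: 53.8
time: 17.7
eef_pos: [0.5371, 0.2029, 0.0514]
tcp_rot: [0.046, 0.999, 0.0, 0.0]
contact_force: [0.8, -0.3, -0.3]
opening: 0.659
finger_force: 0.0
time: 18.7
eef_pos: [0.5364, 0.2028, 0.2509]
tcp_rot: [0.046, 0.999, -0.0, -0.0]
contact_force: [-0.1, 0.1, -0.6]
opening: 0.659
finger_force: 0.0
0.068 (538.1, 45.8, 162.1, 69.7, 24.7) 0.0743 [176. 190.]
0.068 (567.3, 229.0, 183.7, 90.7, -45.5) 0.0742 [332. 214.]
0.068 (526.2, 92.4, 94.8, 42.2, -5.4) 0.0737 [216. 175.]
0.068 (537.2, 203.7, 94.2, 42.0, -5.3) 0.0738 [318. 177.]
0.084 (530.2, 147.0, 229.7, 148.4, 84.9) 0.0895 [257. 174.]
```

View pics/final.png

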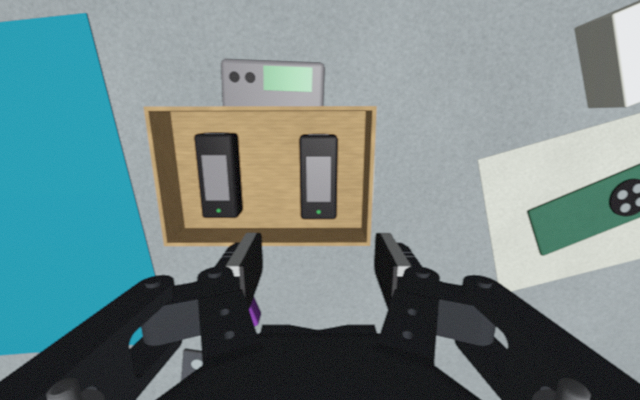

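Both adapters lie flat, one in each half (px 217,175 and 318,177), about ±55 mm from the carton's centre. The carton is level and has not shifted.

```bash
python3 -c "from plant import ctrl; print(ctrl.sign_off())"
```

```text
the job is handed in; nothing more can be done
None
```

The job is handed in at about 19 s: both adapters lie flat in the carton, one in the middle of each end half, and my last camera check showed the carton level and not shifted; sign-off returned no verdict.

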